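Tip the test bricks into the bin that holds their kind

TASK

One of the two plywood bins already holds a cork brick like the three on the tray, the other a round puck: take the tray by its bar and tip it gently, from just above the bin, so that all three bricks slide into the bin with the matching brick. Then set the empty tray down upright in the middle of its rubber mat. Do not touch the bricks or the puck with the gripper, do not drop the tray, and leave everything else where it is.

Things in the scene. Friction and masses are not known exactly. Their poses are not given: they have to be found in the camera images.
- tray: loose aluminium hand tray, 0.2 kg, 140 mm long (its x), 126 mm wide (y); 4 mm floor; walls rise to 26 mm at the back (+x end) and both sides; the front (-x end) is open, no lip: pieces slide off there when it is tipped front-down, at 27 to 35 degrees as friction varies, so tip to 45. A carrying bar spans it above the middle. Origin: centre of the underside; z up
- tray_bar (a point): centre of the tray's straight wooden carrying bar, 95 mm above the tray's underside at its x = y = 0. The bar runs along the tray's y, is 126 mm long, 14 mm thick along x and 24 mm tall; two thin posts at y = +-60 mm carry it. Axes as the tray's
- brick0: small plain cork brick 60 x 28 x 26 mm (its own x, y, z), about 25 g; one of the three lying loose side by side on the tray at the start, longer side roughly along the tray's x. Origin: centre of its underside
- brick1: small plain cork brick 60 x 28 x 26 mm (its own x, y, z), about 25 g; one of the three lying loose side by side on the tray at the start, longer side roughly along the tray's x. Origin: centre of its underside
- brick2: small plain cork brick 60 x 28 x 26 mm (its own x, y, z), about 25 g; one of the three lying loose side by side on the tray at the start, longer side roughly along the tray's x. Origin: centre of its underside
- bin_left: open plywood bin standing fast on the bench to the robot's left (+y): outside 170 x 200 x 80 mm (its x, y, z), walls and floor 5 mm, open on top. Origin: centre of the underside; z up. At the start it holds one sample: either a brick or a puck
- bin_right: the same kind of bin to the robot's right (-y), standing fast; it holds the other sample
- old_brick: small plain cork brick 60 x 28 x 26 mm (its own x, y, z), about 25 g, like those on the tray, lying at the start in one or the other bin, not always the same one. Origin: centre of its underside
- old_puck: round cork puck, 60 mm across, 26 mm high, lying at the start in the other bin. Origin: centre of its underside
- mat: black square rubber mat, 170 x 170 mm, 4 mm thick, fixed on the bench, under the tray at the start. Origin: centre of its underside, on the bench top
- jar: bystander: jar with lid, 56 mm across, 65 mm tall. Origin on its underside (middle)
- wrench: bystander: steel wrench lying flat, 160 mm long. Origin on its underside (middle)
- bottle: bystander: small bottle, 60 mm across, 90 mm tall. Origin on its underside (middle)
- bowl: bystander: white ceramic bowl, 90 mm across, 50 mm tall. Origin on its underside (middle)
- dome: bystander: plaster dome mould, 80 mm across, 42 mm tall. Origin on its underside (middle)
- knife: bystander: black utility knife lying flat, about 160 mm long, 18 mm high. Origin on its underside (middle)

How it is judged:
By the outcome, as a careful person would: the job done as asked, in the order asked, and still so for the second after the job is handed in, with the robot touching nothing.
It also fails if it takes over 53 s, if anything falls off the work surface, if the arm or the gripper's body presses on something with over 40 N, if the wrist force passes 120 N, or if a joint passes its speed limit or range.

ROBOT

A 6-joint arm with a two-finger parallel gripper is mounted at the origin on the work surface. World frame = base frame: x ahead of the robot, y to its left, z up, the work surface at z = 0. Lengths are in m, angles in rad, forces in N, time in s.
With the tool pointing down it reaches from about 0.375 to 0.9 m from the base axis. Payload 3.1 kg.
Tool frame: the origin (TCP) lies midway between the tips of the shut fingers; the grasp point (between the pads) lies 19 mm behind it (pinch_z is the distance from the TCP to the grasp point, in m); z points along the fingers, y is the line along which they close (so a half turn about z gives the same grasp; the last joint's range is limited). The gripper opens to 85 mm and grips with 20 to 120 N. Pads are 22 mm wide; open, the fingers measure 114 mm over their backs; the gripper's body (76 mm by 85 mm) begins 54 mm behind the grasp point. The pads swing forward as they close: fully open they stand 13 mm farther back than shut.
Start: joints at [-1.466, 0.527, 1.433, -0, 1.181, -0.178], TCP at [0.174, -0.6, 0.231] pointing down, gripper open.
Joint ranges: [-3.08, 3.08], [-0.75, 2.2], [0.22, 2.44], [-1.43, 4.57], [0, 2.65], [-2.85, 2.85]. Speed limits (rad/s): [2.79, 2.79, 3.14, 3.14, 3.14, 3.14].

INTERFACE

Orientations are given as a unit quaternion [x, y, z, w].
In Python, from station import sense, snapshot, camera_params, sign_off, pinch_z gives the robot as it stands. The module is installed in compiled form; this text tells all that it offers.
- The arm moves only by the shell command python3 -m handwheel 'ROWS' [FORCE]. ROWS is JSON, a list that holds one entry, the list of rows, each a list of 7 numbers: the turn, a rotation vector about the tool's x, y, z in degrees, then the shift along the tool's x, y, z in m, then the opening, from 0 (shut) to 1 (fully open). A call has 1 to 20 rows; each row shifts and turns the commanded pose from where the row before left it, along the tool's axes as they then stand; what a row does not reach is not made up. A row lasts 1/8 s, in which the tool goes at most 62.5 mm and 10.7 degrees, less where a joint would pass 70% of its speed; a pose out of reach is approached as far as the arm can. A call with a gripper value outside its range is refused whole. The fingers move at their own pace and stop on an object; FORCE is the grip in N (left out, the last holds). Time passes only in rows, so rows that do not move let the fingers close. It gives the time, the measured TCP pose, the force, the opening and the grip force at its end, in the units of the state.
- sense(): the state, without advancing time (a new reading comes with each control period).
- snapshot(name): name is "side" or "top" or "wrist"; returns the picture (384x512x3 uint8, red, green, blue); there is no depth.
- camera_params(name): a dict with "fx", "fy", "cx", "cy" (pixels), "world_to_cam" (4x4, takes a point from world to camera coordinates); the wrist camera has in their place "mount" (4x4, takes a point from camera to tool coordinates, whose origin is the TCP and whose axes are the flange's). Camera axes: x right, y down, z forward; pixel columns grow to the right and rows downward; lengths in m; the calibration is good to about 2 mm. The wrist camera is an equidistant fisheye: a pixel r from the principal point sees the ray r / f radians off the axis. A picture is of the moment at which its call begins: read the wrist's pose just before it. camera_params takes no time and is no camera call.
- sign_off(): hands the job in; it is judged then, once.
The state is a dict: "t": time; "q": joint angles; "qd": joint speeds; "tau": joint torques, N m; "tcp_pos": TCP position; "tool_rot": TCP orientation; "force": force on the tool from outside, world axes, zero at the start; "ft_torque": the same for the moment, N m; "finger_gap": opening from 0.0 (shut) to 1.0 (fully open); "gripper_force": force on a finger pad.
Only numpy, scipy, OpenCV 4.12 (cv2) and the standard library are available. Lean on these libraries where they do the work, as an engineer would, in place of code of your own. Each camera call takes 0.05 s, during which the arm holds its last target. There are 200 camera calls.

## Working session

There is one attempt and no reset: what is moved stays moved. The work goes in short steps, Python scripts to look and compute and a shell command to move; the robot and the scene stay as the last step left them, time stands still between calls to the robot, and variables do not carry over. Pictures are saved under pics/ and viewed, at most 10 in all, crops included, and the job is handed in when it is done.

```bash
mkdir -p pics; python3 - <<'E'
from station import *
import cv2, numpy as np
s=sense(); print(s['t'],s['tcp_pos'],s['tool_rot'],s['finger_gap'],pinch_z if not callable(pinch_z) else pinch_z())
for n in ["top","side","wrist"]:
    im=snapshot(n); cv2.imwrite(f"pics/{n}0.png",im[:,:,::-1])
    p=camera_params(n); print(n,{k:np.round(np.array(v),3).tolist() for k,v in p.items()})
E
```

```text
0.0 [ 0.17435335 -0.59944228  0.23032513] [ 9.90019245e-01  1.40927952e-01  2.55663985e-05 -1.09846221e-03] 0.9986413399322636 0.0187
top {'fx': 499.176, 'fy': 499.176, 'cx': 265.681, 'cy': 185.662, 'world_to_cam': [[0.027, -1.0, 0.011, -0.018], [-0.998, -0.028, -0.055, 0.59], [0.055, -0.01, -0.998, 1.24], [0.0, 0.0, 0.0, 1.0]]}
side {'fx': 414.729, 'fy': 414.729, 'cx': 254.113, 'cy': 194.327, 'world_to_cam': [[-0.98, -0.199, 0.009, 0.544], [-0.111, 0.508, -0.854, 0.136], [0.166, -0.838, -0.52, 0.997], [0.0, 0.0, 0.0, 1.0]]}
wrist {'fx': 297.319, 'fy': 297.319, 'cx': 252.698, 'cy': 188.545, 'mount': [[-0.001, -0.962, -0.273, 0.069], [1.0, -0.001, -0.0, -0.001], [0.0, -0.273, 0.962, -0.143], [0.0, 0.0, 0.0, 1.0]]}
```

View pics/top0.png

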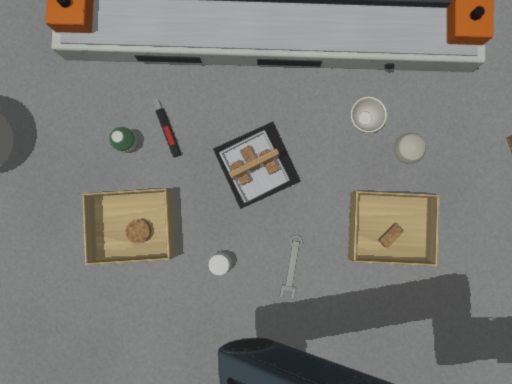

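View pics/side0.png

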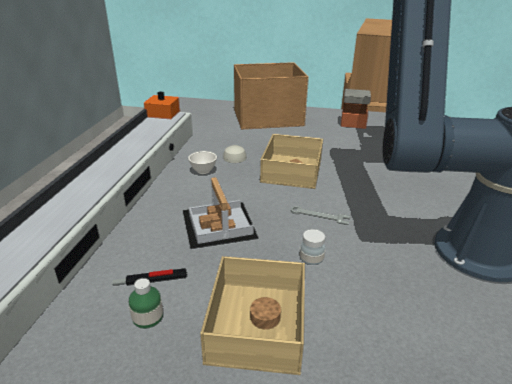

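The top view shows the tray on the black mat around (256,165). The brick sample is in the right bin at (392,235) and the puck is in the left bin at (138,230), so the right bin is the target. Next I'll enlarge the details.

```bash
python3 - <<'E'
import cv2, numpy as np
t=cv2.imread('pics/top0.png'); s=cv2.imread('pics/side0.png')
a=cv2.resize(t[115:215,205:305],(400,400),interpolation=cv2.INTER_CUBIC)
b=cv2.resize(s[165:265,170:270],(400,400),interpolation=cv2.INTER_CUBIC)
cv2.imwrite('pics/crop1.png',np.hstack([a,b]))
for n,im in (('top',t),('side',s)):
    h=cv2.cvtColor(im,cv2.COLOR_BGR2HSV)
    for c in ([(250,165),(258,159)] if n=='top' else [(218,195),(214,218)]): print(n,c,h[c[1],c[0]])
    m=cv2.inRange(im,(0,0,0),(45,45,45))
    k,l,st,ce=cv2.connectedComponentsWithStats(m)
    for i in range(1,k):
        if st[i,4]>150: print(n,'dark',st[i],cv2.minAreaRect(cv2.findNonZero((l==i).astype(np.uint8))))
E
```

```text
top (250, 165) [ 16 102 163]
top (258, 159) [ 17 102 167]
top dark [246   0 204   7 597] ((347.5089111328125, 1.212712287902832), (202.99517822265625, 3.884133815765381), 1.7806422710418701)
top dark [136  56  65   7 278] ((168.00146484375, 58.95316696166992), (64.15618133544922, 4.529038906097412), 1.7899105548858643)
top dark [258  60  63   6 288] ((288.96649169921875, 62.60504150390625), (62.06241989135742, 4.543368816375732), 1.7357046604156494)
top dark [215 124  84  83 749] ((256.54754638671875, 164.52610778808594), (63.58230972290039, 64.16802215576172), 65.65890502929688)
top dark [224 338  50  14 480] ((248.53048706054688, 344.7744140625), (12.03703784942627, 49.25246810913086), 83.6598129272461)
top dark [ 248  346  133   38 2336] ((312.87603759765625, 372.443603515625), (132.94776916503906, 30.336620330810547), 20.89776611328125)
side (218, 195) [ 16 115 142]
side (214, 218) [ 15 121 164]
side dark [387   0  15 115 822] ((395.0287780761719, 57.06857681274414), (10.70956039428711, 114.67877197265625), 3.814074993133545)
side dark [425   0   8  39 242] ((428.58306884765625, 
[... 316 characters left out ...]
3.335693359375), 50.19443130493164)
side dark [383 117  12  52 413] ((387.9617614746094, 142.49703979492188), (10.430724143981934, 50.696388244628906), 4.398705005645752)
side dark [124 167  26  39 345] ((136.61927795410156, 185.6700439453125), (9.47130298614502, 43.124656677246094), 40.91438674926758)
side dark [183 210  75  38 433] ((219.9413299560547, 224.10879516601562), (37.975154876708984, 69.4727783203125), 81.46923065185547)
side dark [ 55 225  44  58 750] ((76.6053237915039, 252.72462463378906), (12.745955467224121, 67.30670166015625), 40.91438674926758)
side dark [126 269  61  16 346] ((155.72308349609375, 276.2846374511719), (8.6824312210083, 60.65298080444336), 82.87498474121094)
```

View pics/crop1.png

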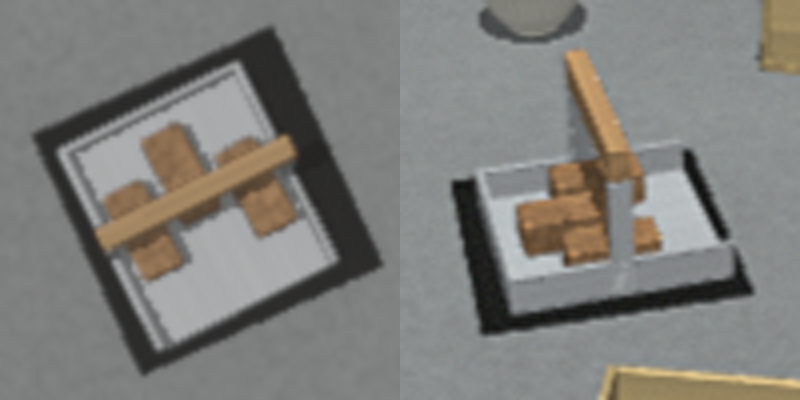

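The crop shows the tray's walls at the back (upper-left) and sides. The open front faces lower-right, toward the robot, from about (160,350) to (340,260) in the crop. The bar runs from (100,240) to (293,150), and the three bricks lie under it.

```bash
cat > h.py <<'E'
import cv2, numpy as np
from station import camera_params
def ray(n,uv):
    p=camera_params(n); M=np.array(p['world_to_cam']); R=M[:3,:3]
    return -R.T@M[:3,3], R.T@np.array([(uv[0]-p['cx'])/p['fx'],(uv[1]-p['cy'])/p['fy'],1])
def onz(n,uv,z):
    o,d=ray(n,uv); return o+d*(z-o[2])/d[2]
def tri(a,b):
    (o1,d1),(o2,d2)=ray('top',a),ray('side',b)
    A=np.stack([d1,-d2],1); k=np.linalg.lstsq(A,o2-o1,rcond=None)[0]
    p,q=o1+k[0]*d1,o2+k[1]*d2; return (p+q)/2,np.linalg.norm(p-q)
def biggest(m,near):
    k,l,st,ce=cv2.connectedComponentsWithStats(m)
    i=1+np.argmin(np.hypot(*(ce[1:]-near).T)+1e4*(st[1:,4]<100)); return (l==i).astype(np.uint8)
E
python3 - <<'E'
from h import *
t=cv2.imread('pics/top0.png'); s=cv2.imread('pics/side0.png')
ht=cv2.cvtColor(t,cv2.COLOR_BGR2HSV); hs=cv2.cvtColor(s,cv2.COLOR_BGR2HSV)
# mat
m=biggest(cv2.inRange(t,(0,0,0),(50,50,50)),(256,164))
r=cv2.minAreaRect(cv2.findNonZero(m)); P=np.array([onz('top',c,.004)[:2] for c in cv2.boxPoints(r)])
print('mat',r,P.mean(0),np.linalg.norm(np.roll(P,1,0)-P,axis=1),np.degrees(np.arctan2(*(P[1]-P[0])[::-1]))%90)
m=biggest(cv2.inRange(s,(0,0,0),(55,55,55)),(220,222))
ms=cv2.approxPolyDP(cv2.convexHull(cv2.findNonZero(m)),4,True)[:,0]; print('mat side',[onz('side',c,.004)[:2].round(3) for c in ms], np.mean([onz('side',c,.004)[:2] for c in ms],0))
# bar
print('brick px',ht[176:182,241:244].reshape(-1,3)[:4],ht[146:150,246:249].reshape(-1,3)[:4])
m=cv2.inRange(ht,(13,85,150),(22,150,255)); m[:, :205]=0; m[:,305:]=0; m[215:]=0;m[:115]=0
c=biggest(m,(254,164)); r=cv2.minAreaRect(cv2.findNonZero(c)); print('bar top',c.sum(),r,cv2.boxPoints(r).round(1).tolist())
m=cv2.inRange(hs,(12,80,150),(22,170,255)); m[:, :170]=0; m[:,270:]=0
k=biggest(m,(220,195)); r=cv2.minAreaRect(cv2.findNonZero(k)); print('bar side',k.sum(),r,cv2.boxPoints(r).round(1).tolist())
# bin right
m=cv2.inRange(ht,(15,50,60),(32,255,255)); m[:,:320]=0;
c=biggest(cv2.morphologyEx(m,cv2.MORPH_CLOSE,np.ones((5,5))),(395,230)); hl=cv2.convexHull(cv2.findNonZero(c)); q=cv2.approxPolyDP(hl,5,True)[:,0]
print('bin',c.sum(),q.tolist(),[onz('top',x,.08)[:2].round(3).tolist() for x in q])
vis=np.hstack([cv2.resize(x,None,fx=1,fy=1) for x in (t,)])
E
```

```text
mat ((256.53240966796875, 164.6789093017578), (64.5897216796875, 64.9131088256836), 65.69544982910156) [0.64355813 0.0232525 ] [0.1645732  0.16581964 0.16528254 0.16484843] 26.140853982461422
mat side [array([0.534, 0.063]), array([0.684, 0.136]), array([ 0.753, -0.008]), array([0.548, 0.036])] [0.62985315 0.05689993]
brick px [[ 14 103  97]
 [ 14 108 127]
 [ 15 109 143]
 [ 14 108 132]] [[ 13  15 153]
 [ 13  51 130]
 [ 14  74 124]
 [ 14  72 141]]
bar top 275 ((253.00001525878906, 162.00001525878906), (6.260990142822266, 52.771202087402344), 63.43495178222656) [[228.0, 171.0], [275.20001220703125, 147.39999389648438], [278.0, 153.0], [230.8000030517578, 176.60000610351562]]
bar side 133 ((218.7739715576172, 190.1027374267578), (27.64203643798828, 4.965635299682617), 65.55604553222656) [[210.8000030517578, 178.5], [215.3000030517578, 176.5], [226.8000030517578, 201.6999969482422], [222.1999969482422, 203.6999969482422]]
bin 6356 [[438, 195], [436, 265], [348, 258], [352, 192]] [[0.575, -0.414], [0.409, -0.41], [0.42, -0.201], [0.577, -0.207]]
```

```bash
python3 - <<'E'
from h import *
t=cv2.imread('pics/top0.png'); s=cv2.imread('pics/side0.png')
ht=cv2.cvtColor(t,cv2.COLOR_BGR2HSV); hs=cv2.cvtColor(s,cv2.COLOR_BGR2HSV)
def bar(h,lo,w,near):
    m=cv2.inRange(h,lo,(24,170,255)); z=np.zeros_like(m); z[w[1]:w[3],w[0]:w[2]]=m[w[1]:w[3],w[0]:w[2]]
    z=cv2.morphologyEx(z,cv2.MORPH_OPEN,np.ones((2,2)))
    c=biggest(z,near); p=np.argwhere(c)[:,::-1].astype(float); vx=cv2.fitLine(p.astype(np.float32),cv2.DIST_HUBER,0,.01,.01).ravel()
    a=(p-vx[2:])@vx[:2]; 
    return c,vx[2:]+np.outer([a.min(),a.max(),(a.min()+a.max())/2],vx[:2])
ct,et=bar(ht,(13,75,148),(205,115,305,215),(254,164))
cs,es=bar(hs,(12,80,150),(170,165,270,265),(219,190))
print(et.round(1),es.round(1))
# order: top left end = +y end ; side near(lower) end = +y
et=et[np.argsort(et[:,0])]; es=es[np.argsort(-es[:,1])]
for a,b in zip(et,es): print(tri(a,b), onz('top',a,.111), onz('side',b,.111))
o=[]
for im,c,w in((t,ct,(205,115,305,215)),(s,cs,(170,165,270,265))):
    v=im.copy(); v[c>0]=(0,255,0); o.append(cv2.resize(v[w[1]:w[3],w[0]:w[2]],(400,400),interpolation=0))
cv2.imwrite('pics/mask.png',np.hstack(o))
E
```

```text
[[230.6 175.2]
 [277.8 151.6]
 [254.2 163.4]] [[214.  178.6]
 [225.7 203.6]
 [219.8 191.1]]
(array([0.60704282, 0.08224929, 0.10431012]), np.float64(0.0001513862153652695)) [0.60662146 0.08185732 0.111     ] [0.60411297 0.09231641 0.111     ]
(array([0.63645022, 0.02787183, 0.10305035]), np.float64(0.00011620173476751759)) [0.63571877 0.02777024 0.111     ] [0.63256457 0.04063036 0.111     ]
(array([ 0.66638952, -0.02652572,  0.10517006]), np.float64(0.0015158154923127721)) [ 0.66492299 -0.02651556  0.111     ] [ 0.66400715 -0.0164892   0.111     ]
```

View pics/mask.png

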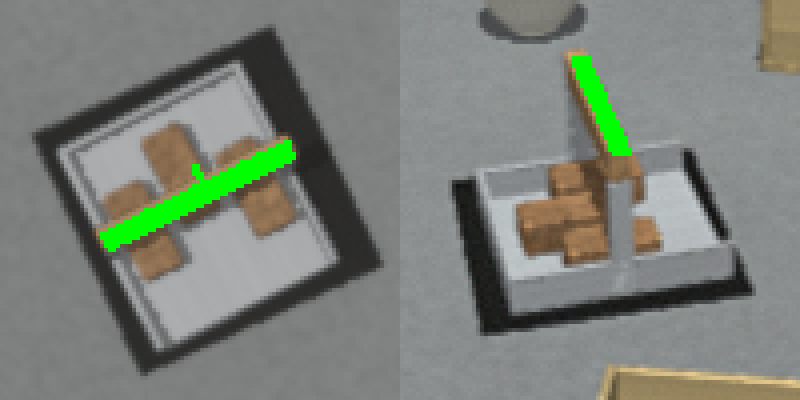

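The masks follow the bar: (230,175) to (278,152) in the top view and (214,179) to (226,204) in the side view. That puts its centre near (0.636, 0.028). I'll move above it and refine with the wrist camera from two heights.

```bash
cat >> h.py <<'E'
from station import sense, snapshot
from scipy.spatial.transform import Rotation as Ro
def pose():
    s=sense(); return np.array(s['tcp_pos']),Ro.from_quat(s['tool_rot'])
def to(target):
    p,R=pose(); return R.inv().apply(np.array(target)-p).round(4)
E
python3 -c "
from h import *
print(to([.636,.028,.24]))"
```

```text
[ 0.6184 -0.4739 -0.0085]
```

```bash
R='[0,0,0,0.0387,-0.0296,-0.0005,1]'; python3 -m handwheel '[[[0,0,0,0.0387,-0.0296,-0.0005,1],[0,0,0,0.0387,-0.0296,-0.0005,1],[0,0,0,0.0387,-0.0296,-0.0005,1],[0,0,0,0.0387,-0.0296,-0.0005,1],[0,0,0,0.0387,-0.0296,-0.0005,1],[0,0,0,0.0387,-0.0296,-0.0005,1],[0,0,0,0.0387,-0.0296,-0.0005,1],[0,0,0,0.0387,-0.0296,-0.0005,1],[0,0,0,0.0387,-0.0296,-0.0005,1],[0,0,0,0.0387,-0.0296,-0.0005,1],[0,0,0,0.0387,-0.0296,-0.0005,1],[0,0,0,0.0387,-0.0296,-0.0005,1],[0,0,0,0.0387,-0.0296,-0.0005,1],[0,0,0,0.0387,-0.0296,-0.0005,1],[0,0,0,0.0387,-0.0296,-0.0005,1],[0,0,0,0.0387,-0.0296,-0.0005,1]]]'
python3 -m handwheel '[[[0,0,-10,0,0,0,1],[0,0,-10,0,0,0,1],[0,0,-10,0,0,0,1],[0,0,-10,0,0,0,1],[0,0,-10,0,0,0,1],[0,0,-10,0,0,0,1],[0,0,-10,0,0,0,1],[0,0,-10,0,0,0,1],[0,0,-10,0,0,0,1],[0,0,-10,0,0,0,1],[0,0,0,0,0,0,1],[0,0,0,0,0,0,1]]]'
python3 - <<'E'
from h import *
p,R=pose(); print(p,R.as_matrix().round(3)); np.savez('w1.npz',p=p,R=R.as_matrix())
cv2.imwrite('pics/w1.png',snapshot('wrist')[:,:,::-1])
E
```

```text
t: 2.15
tcp_pos: [0.6375, 0.0288, 0.239]
tool_rot: [0.99, 0.141, -0.0, 0.0]
force: [0.2, -0.7, 0.8]
finger_gap: 0.998
gripper_force: 0.0
t: 3.65
tcp_pos: [0.6367, 0.0274, 0.2391]
tool_rot: [0.529, 0.848, -0.0, -0.0]
force: [-0.6, -0.4, 0.3]
finger_gap: 1.001
gripper_force: 0.0
[0.63673823 0.02743873 0.23908981] [[-0.439  0.898 -0.   ]
 [ 0.898  0.439  0.   ]
 [ 0.    -0.    -1.   ]]
```

View pics/w1.png

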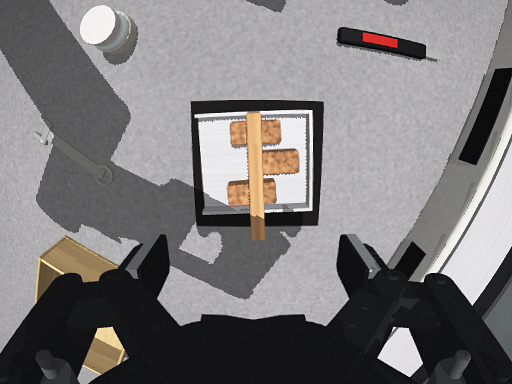

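The wrist view shows the bar from (253,112) to (258,239), with the bricks clear of the fingers. I'll descend 40 mm and shift 50 mm along the bar for the second view.

```bash
python3 -m handwheel '[[[0,0,0,-0.0125,0,0.01,1],[0,0,0,-0.0125,0,0.01,1],[0,0,0,-0.0125,0,0.01,1],[0,0,0,-0.0125,0,0.01,1],[0,0,0,0,0,0,1],[0,0,0,0,0,0,1]]]' | head -2
cat >> h.py <<'E'
def wray(uv,p,R):
    c=camera_params('wrist'); M=np.array(c['mount']); d=(np.array(uv,float)-[c['cx'],c['cy']])
    r=np.hypot(*d); a=r/c['fx']; v=np.array([*(d/r*np.sin(a)),np.cos(a)])
    return p+R@M[:3,3], R@M[:3,:3]@v
def multi(rays):
    A=sum(np.eye(3)-np.outer(d,d)/(d@d) for o,d in rays); b=sum((np.eye(3)-np.outer(d,d)/(d@d))@o for o,d in rays)
    x=np.linalg.solve(A,b); return x,[np.linalg.norm(np.cross(x-o,d))/np.linalg.norm(d) for o,d in rays]
E
python3 - <<'E'
from h import *
p,R=pose(); print(p); np.savez('w2.npz',p=p,R=R.as_matrix())
cv2.imwrite('pics/w2.png',snapshot('wrist')[:,:,::-1])
a,b=(cv2.imread(f'pics/w{i}.png') for i in(1,2))
f=lambda im,w:cv2.resize(im[w[1]:w[3],w[0]:w[2]],(400,600),interpolation=cv2.INTER_CUBIC)
cv2.imwrite('pics/w12.png',np.hstack([f(a,(205,100,305,250)),f(b,(205,100,305,250))]))
E
```

```text
t: 4.45
tcp_pos: [0.659, -0.0174, 0.1993]
[ 0.65895849 -0.01743276  0.19926723]
```

View pics/w12.png

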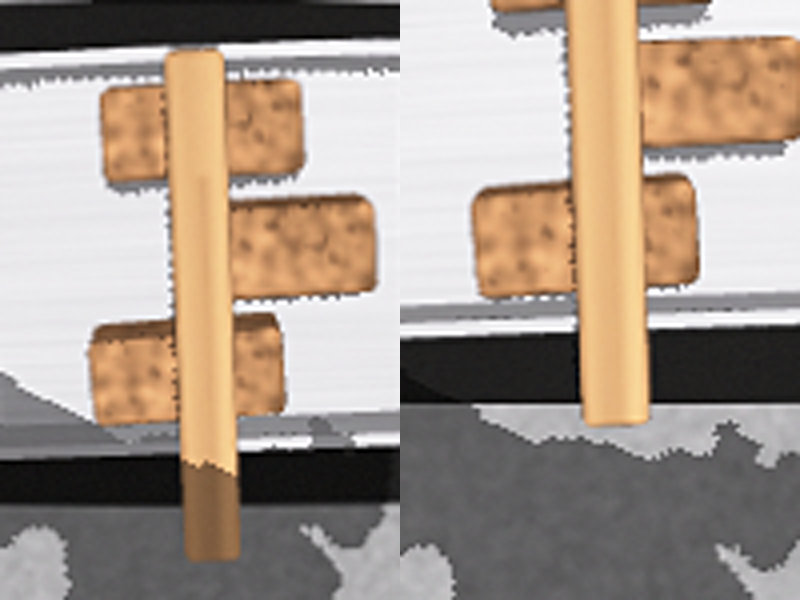

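The bar's far end is at crop (165–223,52) and its near end at (186–239,560) in view 1. The near end is at (183–249,424) in view 2, where I'll find the far end by mask.

```bash
python3 - <<'E'
from h import *
def bar(i):
    im=cv2.imread(f'pics/w{i}.png'); h=cv2.cvtColor(im,cv2.COLOR_BGR2HSV)
    m=cv2.inRange(h,(10,70,90),(25,190,255)); m[:,:238]=0; m[:,272:]=0; m=cv2.morphologyEx(m,cv2.MORPH_OPEN,np.ones((3,3)))
    return im,h,m
_,h,m=bar(2)
for r in range(20,75,4): print(r,np.flatnonzero(m[r]), end=' | ' if r%3 else '\n')
E
```

```text
20 [] | 24 []
28 [] | 32 [] | 36 []
40 [] | 44 [] | 48 []
52 [245 246 247 248 249 250 251 252 253 254 255 256 257 258 259 260 261] | 56 [245 246 247 248 249 250 251 252 253 254 255 256 257 258 259 260 261 262] | 60 [245 246 247 248 249 250 251 252 253 254 255 256 257 258 259 260 261 262]
64 [245 246 247 248 249 250 251 252 253 254 255 256 257 258 259 260 261 262] | 68 [245 246 247 248 249 250 251 252 253 254 255 256 257 258 259 260 261 262] | 72 [245 246 247 248 249 250 251 252 253 254 255 256 257 258 259 260 261 262]
```

```bash
python3 - <<'E'
from h import *
w=[np.load(f'w{i}.npz') for i in(1,2)]
far=[(253,112),(253.5,50.5)]; near=[(257.6,239.7),(258.5,205.7)]
e=[]
for P,tp in((far,(230.6,174.7)),(near,(277.8,151.3))):
    r=[wray(u,x['p'],x['R']) for u,x in zip(P,w)]
    print(multi(r), multi(r+[ray('top',tp)])); x=[o+d*(.111-o[2])/d[2] for o,d in r]; print(x); e.append(np.mean(x,0))
d=e[0]-e[1]; c=(e[0]+e[1])/2; print('centre',c,'len',np.linalg.norm(d),'tray yaw',np.degrees(np.arctan2(d[1],d[0]))-90)
p,R=pose(); print(p,'tool y ang',np.degrees(np.arctan2(R.as_matrix()[1,1],R.as_matrix()[0,1])), to([*c[:2],.08]))
# mat from wrist view 1 (corners on top face z=.004)
im=cv2.imread('pics/w1.png'); m=cv2.inRange(im,(0,0,0),(40,40,40)); m[245:]=0
print([ (o+d*(.004-o[2])/d[2]).round(4)[:2] for o,d in [wray(u,w[0]['p'],w[0]['R']) for u in [(191,101.5),(323.5,101.5),(319,224),(195.5,227)]]])
E
```

```text
(array([0.60849239, 0.08569795, 0.10588346]), [np.float64(0.00023163148414062285), np.float64(0.0002316314841405867)]) (array([0.60839951, 0.08449667, 0.10633854]), [np.float64(0.0011148776225829839), np.float64(0.0012559566292255255), np.float64(0.002317626835678539)])
[array([0.60824227, 0.0856796 , 0.111     ]), array([0.60912226, 0.08491361, 0.111     ])]
(array([ 0.66738603, -0.02466609,  0.11083789]), [np.float64(0.00010903785069261613), np.float64(0.00010903785069268659)]) (array([ 0.66749363, -0.02623601,  0.10693514]), [np.float64(0.000660964563504929), np.float64(0.0007894238078095938), np.float64(0.001359034844895739)])
[array([ 0.66724946, -0.02464122,  0.111     ]), array([ 0.66745814, -0.02457303,  0.111     ])]
centre [0.63801803 0.03034474 0.111     ] len 0.1245840219375987 tray yaw 28.09529747066732
[ 0.65901229 -0.01718487  0.19959347] tool y ang 26.212083618804137 [0.0519 0.0021 0.1196]
[array([0.5318, 0.0629]), array([0.6831, 0.1373]), array([ 0.7584, -0.0116]), array([ 0.6053, -0.0912])]
```

Measurements agree:

| Quantity | Measured |
|---|---|
| Bar top height | 0.106–0.111 m (0.111 expected) |
| Bar length | 0.125 m |
| Tray yaw | 28.1° |
| Mat centre | (0.644, 0.024) |
| Mat yaw | 26.2° |

Grasping now.

```bash
python3 -m handwheel '[[[0,0,-1.9,0.013,0.0005,0,1],[0,0,0,0.013,0.0,0,1],[0,0,0,0.013,0.0,0,1],[0,0,0,0.013,0,0,1],[0,0,0,0,0,0.02,1],[0,0,0,0,0,0.02,1],[0,0,0,0,0,0.02,1],[0,0,0,0,0,0.02,1],[0,0,0,0,0,0.02,1],[0,0,0,0,0,0.012,1],[0,0,0,0,0,0.008,1],[0,0,0,0,0,0,1]]]'
python3 -c "
from h import *
p,R=pose(); print(p, np.degrees(np.arctan2(R.as_matrix()[1,1],R.as_matrix()[0,1])), to([.638,.0303,.079]))"
python3 -m handwheel '[[[0,0,0,0,0,0,0],[0,0,0,0,0,0,0],[0,0,0,0,0,0,0],[0,0,0,0,0,0,0],[0,0,0,0,0,0,0],[0,0,0,0,0,0,0],[0,0,0,0,0,0,0],[0,0,0,0,0,0,0],[0,0,0,0,0,-0.003,0],[0,0,0,0,0,-0.007,0],[0,0,0,0,0,-0.01,0],[0,0,0,0,0,-0.01,0],[0,0,0,0,0,0,0],[0,0,0,0,0,0,0]]]' 80
```

```text
t: 6.0
tcp_pos: [0.6351, 0.029, 0.0791]
tool_rot: [0.514, 0.858, -0.0, -0.0]
force: [0.1, -0.2, 0.8]
finger_gap: 0.997
gripper_force: 0.0
[0.63511404 0.02903525 0.07905316] 28.11387724396262 [-0.0002  0.0031  0.0001]
t: 7.75
tcp_pos: [0.6351, 0.0289, 0.1094]
tool_rot: [0.514, 0.858, -0.0, -0.0]
force: [0.6, -0.5, -2.9]
finger_gap: 0.147
gripper_force: 77.9
```

The tray is held, with −2.9 N matching tray plus bricks. I'll lift to TCP z 0.21 while turning the tray to yaw 0.

```bash
python3 -m handwheel '[[[0,0,0,0,0,-0.01,0],[0,0,1,0,0,-0.015,0],[0,0,3,0,0,-0.015,0],[0,0,4,0,0,-0.015,0],[0,0,4,0,0,-0.015,0],[0,0,4,0,0,-0.015,0],[0,0,4,0,0,-0.01,0],[0,0,4,0,0,-0.005,0],[0,0,3,0,0,0,0],[0,0,1.1,0,0,0,0],[0,0,0,0,0,0,0]]]'
python3 -c "
from h import *
p,R=pose(); print(p, np.degrees(np.arctan2(R.as_matrix()[1,1],R.as_matrix()[0,1])), to([.535,-.312,.21]))"
```

```text
t: 9.12
tcp_pos: [0.6353, 0.0289, 0.2098]
tool_rot: [0.707, 0.707, 0.0, 0.0]
force: [0.5, -0.6, -3.5]
finger_gap: 0.15
gripper_force: 78.1
[0.63529019 0.02886917 0.20977407] 0.020173608958265626 [-3.408e-01 -1.004e-01 -3.000e-04]
```

```bash
python3 -m handwheel '[[[0,0,0,-0.008,-0.0024,0,0],[0,0,0,-0.014,-0.0041,0,0],[0,0,0,-0.021,-0.0062,0,0],[0,0,0,-0.021,-0.0062,0,0],[0,0,0,-0.021,-0.0062,0,0],[0,0,0,-0.021,-0.0062,0,0],[0,0,0,-0.021,-0.0062,0,0],[0,0,0,-0.021,-0.0062,0,0],[0,0,0,-0.021,-0.0062,0,0],[0,0,0,-0.021,-0.0062,0,0],[0,0,0,-0.021,-0.0062,0,0],[0,0,0,-0.021,-0.0062,0,0],[0,0,0,-0.021,-0.0062,0,0],[0,0,0,-0.021,-0.0062,0,0],[0,0,0,-0.021,-0.0062,0,0],[0,0,0,-0.021,-0.0062,0,0],[0,0,0,-0.015,-0.0044,0,0],[0,0,0,-0.008,-0.0024,0,0],[0,0,0,-0.002,-0.0005,0,0],[0,0,0,0,0,0,0]]]'
python3 - <<'E'
from h import *
p,R=pose(); print(p)
a=snapshot('top')[:,:,::-1];b=snapshot('side')[:,:,::-1]
cv2.imwrite('pics/over.png',np.hstack([cv2.resize(a[130:330,280:480],(400,400)),cv2.resize(b[60:260,180:380],(400,400))]))
E
```

```text
t: 11.62
tcp_pos: [0.5348, -0.3116, 0.2093]
tool_rot: [0.707, 0.707, 0.0, -0.0]
force: [0.1, -0.3, -3.3]
finger_gap: 0.145
gripper_force: 78.1
[ 0.53477512 -0.31164777  0.20925014]
```

View pics/over.png

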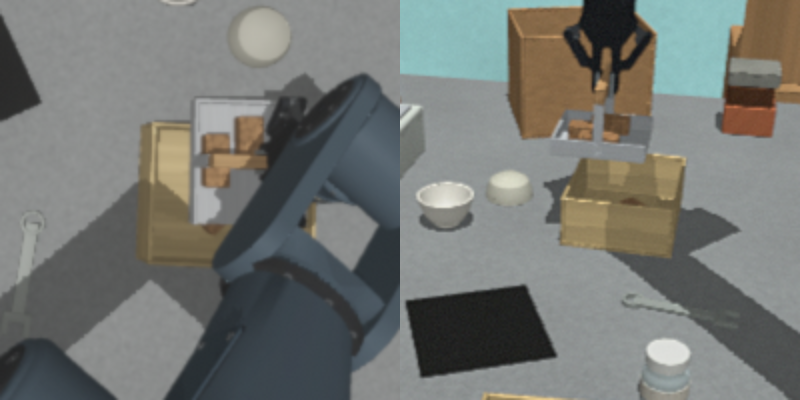

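The tray hangs level over the right bin and the bricks are still on it. The mat is now fully visible. I'll lower 17 mm and tip to 20° first, since the bricks slide only from 27°.

```bash
python3 -m handwheel '[[[0,0,0,0,0,0.006,0],[0,0,0,0,0,0.007,0],[0,0,0,0,0,0.004,0],[-2,0,0,0,0,0,0],[-4,0,0,0,0,0,0],[-5,0,0,0,0,0,0],[-5,0,0,0,0,0,0],[-3,0,0,0,0,0,0],[-1,0,0,0,0,0,0],[0,0,0,0,0,0,0]]]'
python3 - <<'E'
from h import *
p,R=pose(); print(p,R.as_matrix()[:,2].round(3),sense()['q'])
E
```

```text
t: 12.98
tcp_pos: [0.5345, -0.3122, 0.1922]
tool_rot: [0.696, 0.696, 0.123, 0.122]
force: [0.4, 0.7, -2.6]
finger_gap: 0.152
gripper_force: 78.2
[ 0.5345283  -0.31223373  0.19216559] [ 0.341  0.    -0.94 ] [-0.83388534  0.48442356  1.71850128  0.38560135  0.73727717 -1.09481488]
```

```bash
python3 -m handwheel '[[[-1.5,0,0,0,0,0,0],[-1.5,0,0,0,0,0,0],[-1.5,0,0,0,0,0,0],[-1.5,0,0,0,0,0,0],[-1.5,0,0,0,0,0,0],[-1.5,0,0,0,0,0,0],[-1.5,0,0,0,0,0,0],[-1.5,0,0,0,0,0,0],[-1.5,0,0,0,0,0,0],[-1.5,0,0,0,0,0,0],[-1.5,0,0,0,0,0,0],[-1.5,0,0,0,0,0,0],[-1.5,0,0,0,0,0,0],[-1.5,0,0,0,0,0,0],[-1.5,0,0,0,0,0,0],[-1.5,0,0,0,0,0,0],[-1.5,0,0,0,0,0,0],[0,0,0,0,0,0,0],[0,0,0,0,0,0,0],[0,0,0,0,0,0,0]]]'
python3 - <<'E'
from h import *
p,R=pose(); print(p,R.as_matrix()[:,2].round(3))
a=snapshot('top')[:,:,::-1];b=snapshot('side')[:,:,::-1]
cv2.imwrite('pics/tip.png',np.hstack([cv2.resize(a[130:330,280:480],(400,400)),cv2.resize(b[60:260,180:380],(400,400))]))
E
```

```text
t: 15.48
tcp_pos: [0.535, -0.3123, 0.1926]
tool_rot: [0.652, 0.652, 0.273, 0.274]
force: [-0.7, -0.1, -2.3]
finger_gap: 0.147
gripper_force: 78.4
[ 0.53504145 -0.31233559  0.19257823] [ 0.713 -0.    -0.701]
```

View pics/tip.png

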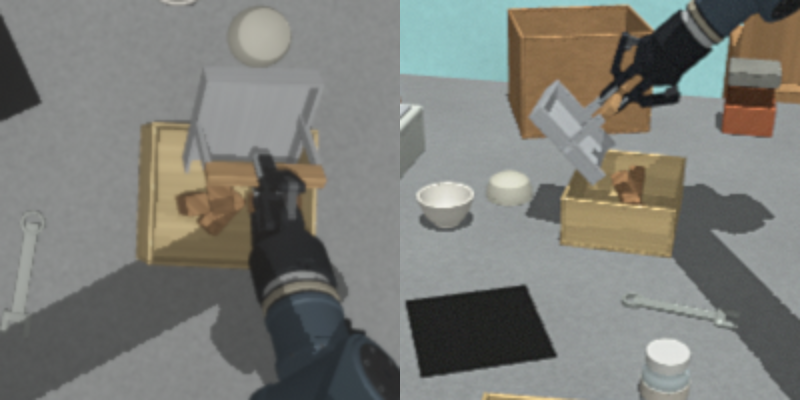

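The bricks have slid into the bin (tip.png, top view around (215,210)). One is propped on the pile, seen at (630,180) in the side view. I'll raise straight up, level the tray and check.

```bash
python3 -m handwheel '[[[0,0,0,0,0.0035,-0.0035,0],[0,0,0,0,0.0071,-0.007,0],[0,0,0,0,0.0071,-0.007,0],[0,0,0,0,0.0071,-0.007,0],[0,0,0,0,0.0071,-0.007,0],[0,0,0,0,0.0071,-0.007,0],[0,0,0,0,0.0035,-0.0035,0],[2,0,0,0,0,0,0],[5,0,0,0,0,0,0],[6,0,0,0,0,0,0],[7,0,0,0,0,0,0],[7,0,0,0,0,0,0],[7,0,0,0,0,0,0],[6,0,0,0,0,0,0],[4,0,0,0,0,0,0],[1.5,0,0,0,0,0,0],[0,0,0,0,0,0,0],[0,0,0,0,0,0,0]]]'
python3 - <<'E'
from h import *
p,R=pose(); print(p,R.as_matrix().round(3))
a=snapshot('wrist')[:,:,::-1];b=snapshot('side')[:,:,::-1]
cv2.imwrite('pics/lev.png',np.hstack([cv2.resize(a,(400,400)),cv2.resize(b[100:200,240:340],(400,400))]))
t=snapshot('top')[:,:,::-1]; cv2.imwrite('pics/t2.png',t); cv2.imwrite('pics/s2.png',b)
m=biggest(cv2.inRange(t,(0,0,0),(50,50,50)),(256,164)); h=cv2.minAreaRect(cv2.findNonZero(m)); c=cv2.boxPoints(h)
P=np.array([onz('top',x,.004)[:2] for x in c]); print('mat',m.sum(),h,P.mean(0))
mo=cv2.moments(m,True); print(onz('top',(mo['m10']/mo['m00'],mo['m01']/mo['m00']),.004))
E
```

```text
t: 17.82
tcp_pos: [0.5339, -0.3119, 0.2519]
tool_rot: [0.707, 0.707, 0.0, -0.0]
force: [-0.5, -0.4, -2.3]
finger_gap: 0.154
gripper_force: 78.3
[ 0.53386237 -0.31194059  0.25187002] [[ 0.001  1.    -0.   ]
 [ 1.    -0.001  0.001]
 [ 0.001 -0.    -1.   ]]
mat 4132 ((256.49267578125, 164.734130859375), (64.46511840820312, 64.67464447021484), 65.224853515625) [0.64341281 0.02335035]
[0.64279724 0.02335156 0.004     ]
```

View pics/lev.png

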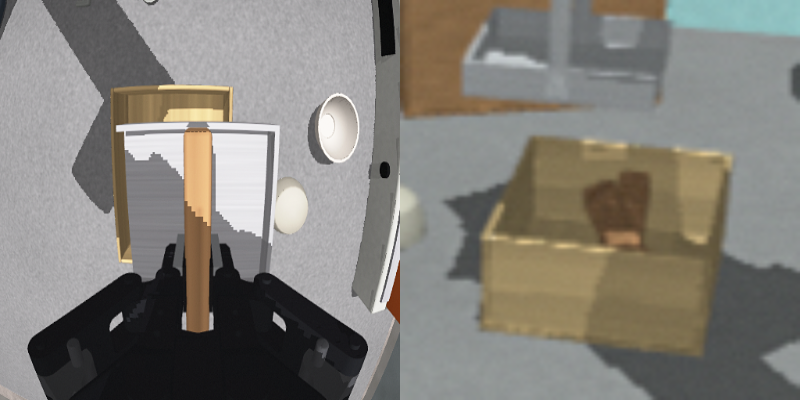

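The wrist view shows the tray empty apart from shadows, and the side view shows the pile inside the right bin. I'll return to the mat centre at (0.6437, 0.0238), yaw 26.2°.

```bash
python3 -m handwheel '[[[0,0,0,0.008,0.0026,0,0],[0,0,0,0.015,0.0049,0,0],[0,0,0,0.021,0.0069,0,0],[0,0,0,0.021,0.0069,0,0],[0,0,0,0.021,0.0069,0,0],[0,0,0,0.021,0.0069,0,0],[0,0,0,0.021,0.0069,0,0],[0,0,0,0.021,0.0069,0,0],[0,0,0,0.021,0.0069,0,0],[0,0,0,0.021,0.0069,0,0],[0,0,0,0.021,0.0069,0,0],[0,0,0,0.021,0.0069,0,0],[0,0,0,0.021,0.0069,0,0],[0,0,0,0.021,0.0069,0,0],[0,0,0,0.021,0.0069,0,0],[0,0,0,0.021,0.0069,0,0],[0,0,0,0.012,0.004,0,0],[0,0,0,0.006,0.002,0,0],[0,0,0,0.001,0,0,0]]]' | head -2
python3 -m handwheel '[[[0,0,-1.2,0,0,0.005,0],[0,0,-3,0,0,0.012,0],[0,0,-4,0,0,0.018,0],[0,0,-4,0,0,0.02,0],[0,0,-4,0,0,0.02,0],[0,0,-4,0,0,0.02,0],[0,0,-3,0,0,0.02,0],[0,0,-2,0,0,0.018,0],[0,0,-1,0,0,0.01,0],[0,0,0,0,0,0.007,0],[0,0,0,0,0,0,0],[0,0,0,0,0,0,0]]]'
python3 -c "
from h import *
p,R=pose(); print(p, np.degrees(np.arctan2(R.as_matrix()[1,1],R.as_matrix()[0,1])), to([.6437,.0238,.079]))"
```

```text
t: 20.35
tcp_pos: [0.6447, 0.0239, 0.252]
t: 21.85
tcp_pos: [0.6452, 0.0238, 0.1027]
tool_rot: [0.528, 0.849, 0.0, 0.001]
force: [0.4, -0.2, -2.7]
finger_gap: 0.15
gripper_force: 78.2
[0.64519099 0.02381433 0.10273526] 26.200977858777964 [ 0.0007 -0.0014  0.0237]
```

```bash
python3 -m handwheel '[[[0,0,0,0.0006,-0.0012,0.007,0],[0,0,0,0,0,0.006,0],[0,0,0,0,0,0.004,0],[0,0,0,0,0,0.003,0],[0,0,0,0,0,0.0015,0],[0,0,0,0,0,0.001,0],[0,0,0,0,0,0.0005,0],[0,0,0,0,0,0,0],[0,0,0,0,0,0,0]]]'
```

```text
t: 22.98
tcp_pos: [0.6433, 0.0239, 0.0798]
tool_rot: [0.528, 0.849, 0.0, 0.0]
force: [-2.3, 0.8, 5.1]
finger_gap: 0.155
gripper_force: 79.4
```

The tray is on the mat, pressing with about 5 N. Releasing and retreating.

```bash
python3 -m handwheel '[[[0,0,0,0,0,0,0.25],[0,0,0,0,0,0,0.4],[0,0,0,0,0,0,0.6],[0,0,0,0,0,0,1],[0,0,0,0,0,0,1],[0,0,0,0,0,0,1],[0,0,0,0,0,-0.01,1],[0,0,0,0,0,-0.02,1],[0,0,0,0,0,-0.03,1],[0,0,0,0,0,-0.04,1],[0,0,0,0,0,-0.04,1],[0,0,0,-0.04,0,-0.02,1],[0,0,0,-0.05,0,0,1],[0,0,0,-0.05,0,0,1],[0,0,0,-0.05,0,0,1],[0,0,0,-0.05,0,0,1],[0,0,0,0,0,0,1],[0,0,0,0,0,0,1]]]'
python3 - <<'E'
from h import *
t=snapshot('top')[:,:,::-1];s=snapshot('side')[:,:,::-1]; cv2.imwrite('pics/t3.png',t)
f=lambda i,w:cv2.resize(i[w[1]:w[3],w[0]:w[2]],(400,300),interpolation=cv2.INTER_CUBIC)
cv2.imwrite('pics/end.png',np.vstack([np.hstack([f(t,(190,115,323,215)),f(t,(335,180,455,270))]),np.hstack([f(s,(150,160,283,260)),f(s,(240,120,340,195))])]))
E
```

```text
t: 25.22
tcp_pos: [0.7488, -0.191, 0.2391]
tool_rot: [0.529, 0.849, 0.0, -0.001]
force: [-0.1, 0.8, -0.4]
finger_gap: 0.997
gripper_force: 0.0
```

View pics/end.png

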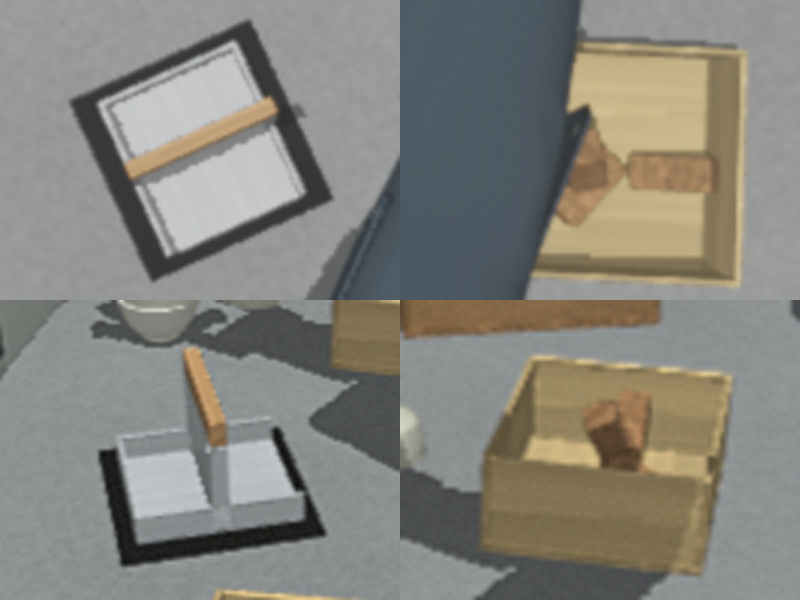

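The tray sits empty, upright and centred on its mat. All the bricks lie inside the right bin, and their positions in the side view haven't changed since the pour.

```bash
python3 -c "
from station import *
print(sign_off())"
```

```text
the job is handed in; nothing more can be done
None
```

The job is handed in at about 25 s: all three bricks are in the right bin with the matching brick, and the empty tray is back upright in the middle of its mat.

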